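Put the microscope objectives back in the rack in order of length

ROBOT

A 6-joint arm with a two-finger parallel gripper is mounted at the origin on a cart in front of the work surface, level with it; the furniture and walls round the work are solid. World frame = base frame: x ahead of the robot, y to its left, z up, the work surface at z = 0. Lengths are in m, angles in rad, forces in N, time in s.
With the tool pointing down it reaches from about 0.35 to 0.975 m from the base axis. Payload 4.9 kg.
Tool frame: the origin (TCP) lies midway between the tips of the shut fingers; the grasp point (between the pads) lies ctrl.grip_depth behind it (ctrl.grip_depth is the distance from the TCP to the grasp point, in m); z points along the fingers, y is the line along which they close (so a half turn about z gives the same grasp; the last joint's range is limited). The gripper opens to 85 mm and grips with 20 to 120 N. Pads are 22 mm wide; open, the fingers measure 114 mm over their backs; the gripper's body (76 mm by 85 mm) begins 54 mm behind the grasp point. The pads swing forward as they close: fully open they stand 13 mm farther back than shut.
Start: joints at [1.023, 0.053, 1.613, -0, 1.476, -0.119], TCP at [0.26, 0.568, 0.231] pointing down, gripper open.
Joint ranges: [-3.01, 3.01], [-1.01, 2.22], [0.06, 2.58], [-1.02, 4.17], [0.09, 2.62], [-3.14, 3.14]. Speed limits (rad/s): [2.57, 2.57, 3.14, 3.14, 3.14, 3.14].

INTERFACE

Orientations are given as a rotation vector (axis times angle).
In Python, from station import ctrl, get_image, camera_model gives the robot as it stands. The module is installed in compiled form; this text tells all that it offers.
- The arm moves only by the shell command python3 -m crank 'ROWS' [FORCE]. ROWS is JSON, a list of rows, each a list of 7 numbers: the shift along the tool's x, y, z in mm, then the turn, a rotation vector about the tool's x, y, z in rad, then the opening, from -1 (shut) to 1 (fully open). A call has exactly 10 rows; each row shifts and turns the commanded pose from where the row before left it, along the tool's axes as they then stand; what a row does not reach is not made up. A row lasts 1/12 s, in which the tool goes at most 41.7 mm and 7.16 degrees, less where a joint would pass 70% of its speed; a pose out of reach is approached as far as the arm can. A call with a gripper value outside its range is refused whole. The fingers move at their own pace and stop on an object; FORCE is the grip in N (left out, the last holds). Time passes only in rows, so rows that do not move let the fingers close, or fill a call up. It gives the time, the measured TCP pose, the force, the opening and the grip force at its end, in the units of the state.
- ctrl.get_obs(): the state, without advancing time (a new reading comes with each control period).
- get_image(name): name is "side" or "top" or "wrist"; returns the picture (384x512x3 uint8, red, green, blue); there is no depth.
- camera_model(name): a dict with "vertical_fov" (degrees; the focal length in pixels is half the picture's height over the tangent of half this angle, whatever the lens; pixels are square), "cx", "cy" (the principal point, pixels), "R" (3x3) and "t" (3): a world point X has camera coordinates R X + t; the wrist camera has in their place "hand_eye" (4x4, takes a point from camera to tool coordinates, whose origin is the TCP and whose axes are the flange's). Camera axes: x right, y down, z forward; pixel columns grow to the right and rows downward; lengths in m; the calibration is good to about 2 mm. A picture is of the moment at which its call begins: read the wrist's pose just before it. camera_model takes no time and is no camera call.
- ctrl.finish_job(): hands the job in; it is judged then, once.
The state is a dict: "t": time; "q": joint angles; "dq": joint speeds; "effort": joint torques, N m; "tool_pos": TCP position; "tool_rot": TCP orientation; "contact_force": force on the tool from outside, world axes, zero at the start; "wrist_torque": the same for the moment, N m; "opening": finger opening in m; "grip_force": force on a finger pad.
Only numpy, scipy, OpenCV 4.12 (cv2) and the standard library are available. Lean on these libraries where they do the work, as an engineer would, in place of code of your own. Each camera call takes 0.05 s, during which the arm holds its last target. There are 200 camera calls.

TASK

Put the four loose microscope objectives back into the empty seats of the rack, each standing upright in a seat of its own with its lens up, so that all five in the rack run in order of length from the shortest at one end to the longest at the other. The yellow-ringed one, second shortest, already stands in its right seat: leave it there, it tells you at which end to begin. Do not tip any of them over.

Things in the scene. Friction and masses are not known exactly. Their poses are not given: they have to be found in the camera images.
- objective_red_center (a point): microscope objective with a red ring below its silver nose, shortest of five: 42 mm long, 142 g, loose, standing lens up on a brass foot (26 mm across, 6 mm high); plain round barrel 31 mm across up to 32 mm from the foot, nose 21 mm across. May be held from any side. Point: its centre, 21 mm above the foot; z to the lens.
- objective_yellow_center (a point): microscope objective with a yellow ring below its silver nose, second shortest of five: 50 mm long, 150 g, loose, standing lens up on a brass foot (26 mm across, 6 mm high); plain round barrel 31 mm across up to 40 mm from the foot, nose 21 mm across. Already in its seat, second from one end of the rack. Point: its centre, 25 mm above the foot; z to the lens.
- objective_green_center (a point): microscope objective with a green ring below its silver nose, middle length of five: 58 mm long, 158 g, loose, standing lens up on a brass foot (26 mm across, 6 mm high); plain round barrel 31 mm across up to 48 mm from the foot, nose 21 mm across. May be held from any side. Point: its centre, 29 mm above the foot; z to the lens.
- objective_blue_center (a point): microscope objective with a blue ring below its silver nose, second longest of five: 66 mm long, 166 g, loose, standing lens up on a brass foot (26 mm across, 6 mm high); plain round barrel 31 mm across up to 56 mm from the foot, nose 21 mm across. May be held from any side. Point: its centre, 33 mm above the foot; z to the lens.
- objective_white_center (a point): microscope objective with a white ring below its silver nose, longest of five: 74 mm long, 174 g, loose, standing lens up on a brass foot (26 mm across, 6 mm high); plain round barrel 31 mm across up to 64 mm from the foot, nose 21 mm across. May be held from any side. Point: its centre, 37 mm above the foot; z to the lens.
- seat_a_floor (a point): one of five like black cups in a straight row, 55 mm apart, on a silver bar; its place in the row varies. Fixed; objectives just stand in it. Point: centre of its grey floor, 17 mm above the table; floor 39 mm across, rim 5 mm above the floor, mouth 45 mm, outside 53 mm across; z up.
- seat_p_floor (a point): one of five like black cups in a straight row, 55 mm apart, on a silver bar; its place in the row varies; holds the yellow-ringed objective. Fixed; objectives just stand in it. Point: centre of its grey floor, 17 mm above the table; floor 39 mm across, rim 5 mm above the floor, mouth 45 mm, outside 53 mm across; z up.
- seat_c_floor (a point): one of five like black cups in a straight row, 55 mm apart, on a silver bar; its place in the row varies. Fixed; objectives just stand in it. Point: centre of its grey floor, 17 mm above the table; floor 39 mm across, rim 5 mm above the floor, mouth 45 mm, outside 53 mm across; z up.
- seat_q_floor (a point): one of five like black cups in a straight row, 55 mm apart, on a silver bar; its place in the row varies. Fixed; objectives just stand in it. Point: centre of its grey floor, 17 mm above the table; floor 39 mm across, rim 5 mm above the floor, mouth 45 mm, outside 53 mm across; z up.
- seat_b_floor (a point): one of five like black cups in a straight row, 55 mm apart, on a silver bar; its place in the row varies. Fixed; objectives just stand in it. Point: centre of its grey floor, 17 mm above the table; floor 39 mm across, rim 5 mm above the floor, mouth 45 mm, outside 53 mm across; z up.

How it is judged:
By the outcome, as a careful person would: the job done as asked, in the order asked, and still so for the second after the job is handed in, with the robot touching nothing.
It also fails if it takes over 96 s, if anything falls off the work surface, if the arm or the gripper's body presses on something with over 40 N, if the wrist force passes 120 N, or if a joint passes its speed limit or range.

## Working session

There is one attempt and no reset: what is moved stays moved. The work goes in short steps, Python scripts to look and compute and a shell command to move; the robot and the scene stay as the last step left them, time stands still between calls to the robot, and variables do not carry over. Pictures are saved under pics/ and viewed, at most 14 in all, crops included, and the job is handed in when it is done.

```bash
mkdir -p pics; python3 - <<'E'
from station import ctrl,get_image,camera_model
import cv2,numpy as np
o=ctrl.get_obs();print({k:np.round(v,3) for k,v in o.items()},ctrl.grip_depth)
for n in("top","side","wrist"):
    im=get_image(n);cv2.imwrite(f"pics/{n}0.png",im[...,::-1]);m=camera_model(n);print(n,m)
E
```

```text
{'t': np.float64(0.0), 'q': array([ 1.023,  0.053,  1.614,  0.   ,  1.476, -0.119]), 'dq': array([ 0.001, -0.002,  0.   ,  0.001, -0.003,  0.001]), 'effort': array([-1.0000e-03, -3.9370e+01, -3.7017e+01, -0.0000e+00,  7.0000e-03,
        0.0000e+00]), 'tool_pos': array([0.26 , 0.568, 0.23 ]), 'tool_rot': array([-6.680e-01, -3.069e+00,  3.000e-03]), 'contact_force': array([0.36 , 0.634, 0.081]), 'wrist_torque': array([ 0.053, -0.016,  0.028]), 'grip_force': np.float64(0.0), 'opening': np.float64(0.085)} 0.0187
top {'vertical_fov': 55.858606283864425, 'cx': 259.73794600827296, 'cy': 188.53626362596168, 'R': array([[ 0.02529021, -0.99951336, -0.01826039],
       [-0.99412389, -0.02322227, -0.105728  ],
       [ 0.1052525 ,  0.02082697, -0.99422741]]), 't': array([-0.00393353,  0.55260371,  0.86663721])}
side {'vertical_fov': 54.3313626503504, 'cx': 260.39442734527404, 'cy': 196.6678080758974, 'R': array([[-0.99156095, -0.12938641,  0.00812643],
       [-0.05252011,  0.34360001, -0.93764635],
       [ 0.11852646, -0.9301603 , -0.34749574]]), 't': array([0.53725221, 0.09964156, 0.87007652])}
wrist {'vertical_fov': 69.77879075160236, 'cx': 255.16423471345166, 'cy': 190.99261152151584, 'hand_eye': array([[-1.36788600e-04, -9.49167802e-01, -3.14770496e-01,
         8.04852919e-02],
       [ 9.99999983e-01, -1.68190570e-04,  7.26004390e-05,
        -4.93940769e-04],
       [-1.21851428e-04, -3.14770481e-01,  9.49167809e-01,
        -1.43080552e-01],
       [ 0.00000000e+00,  0.00000000e+00,  0.00000000e+00,
         1.00000000e+00]])}
```

```bash
python3 -c "
import cv2
for n in('top','side'):
    cv2.imwrite(f'pics/{n}0b.png',cv2.resize(cv2.imread(f'pics/{n}0.png'),(800,600),interpolation=cv2.INTER_CUBIC))"
```

```text
(no output)
```

View pics/top0b.png

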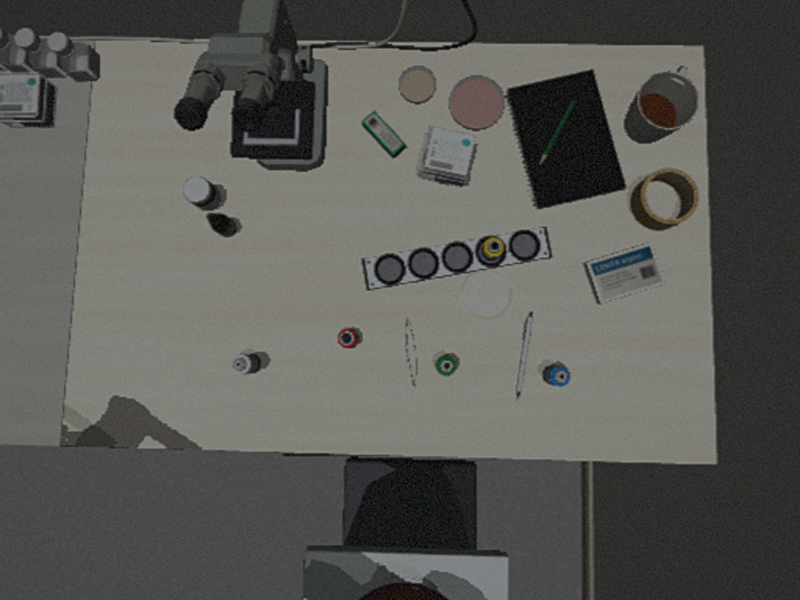

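View pics/side0b.png

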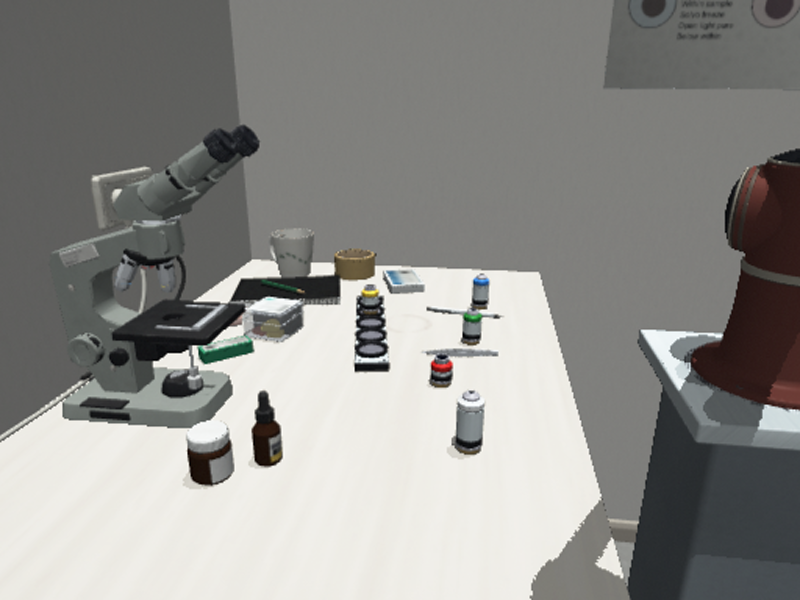

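The top view shows the rack at about (365–550, 225–290), with yellow second from the right (-y) end. Red is at (348,338), white (245,363), green (446,364) and blue (557,375). The order from the right end is therefore red, yellow, green, blue, white. I'll enlarge the crop next.

```bash
python3 -c "
import cv2
im=cv2.imread('pics/top0.png')[140:255,140:380]
im=cv2.convertScaleAbs(im,alpha=1.6)
cv2.imwrite('pics/crop1.png',cv2.resize(im,None,fx=10/3,fy=10/3,interpolation=cv2.INTER_CUBIC))"
```

```text
(no output)
```

View pics/crop1.png

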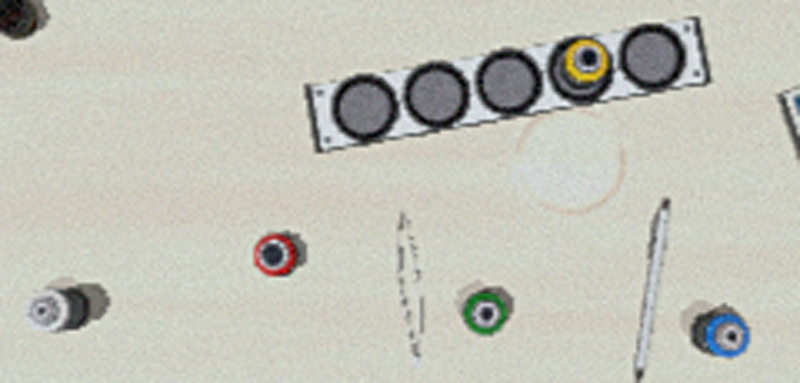

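The noses in the crop are at red (273,255), green (486,314), blue (732,336), white (41,311) and yellow (588,58). The seat rims, left to right, are at (364,108), (437,95), (509,82), (582,69) and (652,56).

```bash
cat > h.py <<'E'
from station import ctrl,get_image,camera_model
import cv2,numpy as np
from scipy.spatial.transform import Rotation as Ro
def ray(m,u,v):
    f=192/np.tan(np.radians(m["vertical_fov"]/2))
    return np.array([(u-m["cx"])/f,(v-m["cy"])/f,1.])
def fixed(n,u,v,z):
    m=camera_model(n);d=m["R"].T@ray(m,u,v);c=-m["R"].T@m["t"]
    return c+d*(z-c[2])/d[2]
def wrist(o,u,v,z):
    m=camera_model("wrist");H=np.array(m["hand_eye"]);R=Ro.from_rotvec(o["tool_rot"]).as_matrix()
    d=R@H[:3,:3]@ray(m,u,v);c=R@H[:3,3]+o["tool_pos"]
    return c+d*(z-c[2])/d[2]
def wproj(o,X):
    m=camera_model("wrist");H=np.array(m["hand_eye"]);R=Ro.from_rotvec(o["tool_rot"]).as_matrix()
    p=H[:3,:3].T@(R.T@(np.array(X)-o["tool_pos"])-H[:3,3]);f=192/np.tan(np.radians(m["vertical_fov"]/2))
    return f*p[0]/p[2]+m["cx"],f*p[1]/p[2]+m["cy"]
def delta(X):
    "tool-axes shift in mm from current measured TCP to X"
    o=ctrl.get_obs();return np.round(1000*Ro.from_rotvec(o["tool_rot"]).as_matrix().T@(np.array(X)-o["tool_pos"]),1)
E
python3 - <<'E'
from h import *
P=dict(red=(273,255,.042),green=(486,314,.058),blue=(732,336,.066),white=(41,311,.074),yellow=(588,58,.067),
s1=(364,108,.022),s2=(437,95,.022),s3=(509,82,.022),s4=(582,69,.022),s5=(652,56,.022))
for k,(u,v,z) in P.items(): print(k,np.round(fixed("top",140+(u+.5)*.3-.5,140+(v+.5)*.3-.5,z),4))
o=ctrl.get_obs();print(Ro.from_rotvec(o["tool_rot"]).as_matrix().round(3))
E
```

```text
red [0.4818 0.1001 0.042 ]
green [ 0.4434 -0.0545  0.058 ]
blue [ 0.4327 -0.2256  0.066 ]
white [0.4378 0.2572 0.074 ]
yellow [ 0.6271 -0.1236  0.067 ]
s1 [0.5942 0.038  0.022 ]
s2 [ 0.6053 -0.0166  0.022 ]
s3 [ 0.6164 -0.0706  0.022 ]
s4 [ 0.6276 -0.1252  0.022 ]
s5 [ 0.6386 -0.1776  0.022 ]
[[-0.909  0.416 -0.001]
 [ 0.416  0.909 -0.001]
 [ 0.    -0.002 -1.   ]]
```

```bash
python3 -m crank '[[-29,-21,6,0,0,0,1],[-29,-21,6,0,0,0,1],[-29,-21,6,0,0,0,1],[-29,-21,6,0,0,0,1],[-29,-21,6,0,0,0,1],[-29,-21,6,0,0,0,1],[-29,-21,6,0,0,0,1],[-29,-21,6,0,0,0,1],[-29,-21,6,0,0,0,1],[-29,-21,6,0,0,0,1]]' 40
python3 -m crank '[[0,0,0,0,0,0.117,1],[0,0,0,0,0,0.117,1],[0,0,0,0,0,0.117,1],[0,0,0,0,0,0.117,1],[0,0,0,0,0,0.117,1],[0,0,0,0,0,0.117,1],[0,0,0,0,0,0.117,1],[0,0,0,0,0,0.117,1],[0,0,0,0,0,0,1],[0,0,0,0,0,0,1]]'
python3 - <<'E'
from h import *
o=ctrl.get_obs();im=get_image("wrist")
cv2.imwrite("pics/w1.png",im[...,::-1])
print(o["q"].round(3),o["tool_pos"].round(4),Ro.from_rotvec(o["tool_rot"]).as_matrix().round(3))
print(wproj(o,(.4378,.2572,.074)),delta((.4378,.2572,.17)))
E
```

```text
t: 0.98
tool_pos: [0.4366, 0.2552, 0.1708]
tool_rot: [-0.668, -3.07, 0.0]
contact_force: [0.4, 0.3, -0.3]
opening: 0.0855
grip_force: 0.0
t: 1.82
tool_pos: [0.4361, 0.2568, 0.171]
tool_rot: [-1.977, -2.441, 0.001]
contact_force: [-0.0, -0.7, 0.4]
opening: 0.085
grip_force: 0.0
[ 0.385 -0.192  1.947  0.     1.387  0.176] [0.4361 0.2568 0.171 ] [[-0.207  0.978 -0.   ]
 [ 0.978  0.207 -0.   ]
 [-0.    -0.    -1.   ]]
(np.float64(257.1057080845152), np.float64(191.57838478227183)) [0.1 1.7 1.1]
```

View pics/w1.png

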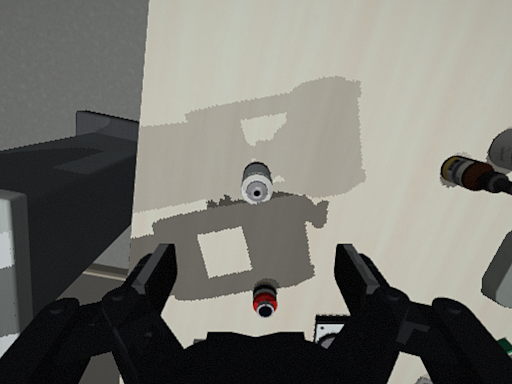

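The white lens is at (258,190) against a prediction of (257,192), so the calibration agrees. Next I descend and grip.

```bash
python3 -m crank '[[0,1.5,12,0,0,0,1],[0,0,18,0,0,0,1],[0,0,18,0,0,0,1],[0,0,18,0,0,0,1],[0,0,18,0,0,0,1],[0,0,18,0,0,0,1],[0,0,18,0,0,0,1],[0,0,16,0,0,0,1],[0,0,10,0,0,0,1],[0,0,0,0,0,0,1]]' 40
python3 -m crank '[[0,0,0,0,0,0,-1],[0,0,0,0,0,0,-1],[0,0,0,0,0,0,-1],[0,0,0,0,0,0,-1],[0,0,0,0,0,0,-1],[0,0,0,0,0,0,-1],[0,0,0,0,0,0,-1],[0,0,0,0,0,0,-1],[0,0,0,0,0,0,-1],[0,0,0,0,0,0,-1]]' 40
python3 - <<'E'
from h import *
o=ctrl.get_obs();im=get_image("wrist")
cv2.imwrite("pics/w2.png",im[...,::-1])
print(wproj(o,(.4378,.2572,.074)))
for k,X in dict(s1=(.5942,.038,.17),s2=(.6053,-.0166,.17)).items(): print(k,delta(X))
E
```

```text
t: 2.7
tool_pos: [0.4354, 0.2561, 0.022]
tool_rot: [-1.978, -2.437, 0.008]
contact_force: [-1.1, -0.9, -0.1]
opening: 0.0856
grip_force: 0.0
t: 3.53
tool_pos: [0.4384, 0.2575, 0.0264]
tool_rot: [1.981, 2.438, 0.002]
contact_force: [-1.1, 0.0, 6.6]
opening: 0.0302
grip_force: 39.5
(np.float64(253.93171903817807), np.float64(300.7415870068268))
s1 [-246.7  107.7 -143.5]
s2 [-302.4  107.4 -143.5]
```

View pics/w2.png

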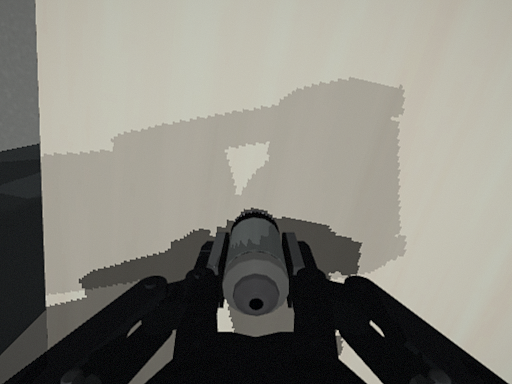

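White is gripped at a 30 mm opening and stands upright. I lift it and carry it over the far-left seat (s1).

```bash
python3 -m crank '[[0,0,-4,0,0,0,-1],[0,0,-10,0,0,0,-1],[0,0,-14,0,0,0,-1],[0,0,-14,0,0,0,-1],[-5,2,-10,0,0,0,-1],[-15,6.5,-8,0,0,0,-1],[-22,10,0,0,0,0,-1],[-25,11,0,0,0,0,-1],[-25,11,0,0,0,0,-1],[-25,11,0,0,0,0,-1]]'
python3 -m crank '[[-25,11,0,0,0,0,-1],[-25,11,0,0,0,0,-1],[-25,11,0,0,0,0,-1],[-22,9.5,0,0,0,0,-1],[-17,7.5,0,0,0,0,-1],[-10,4,0,0,0,0,-1],[-4,2,0,0,0,0,-1],[0,0,0,0,0,0,-1],[0,0,0,0,0,0,-1],[0,0,0,0,0,0,-1]]'
python3 - <<'E'
from h import *
o=ctrl.get_obs();im=get_image("wrist")
cv2.imwrite("pics/w3.png",im[...,::-1])
for k,X in dict(s1=(.5942,.038,.0434),s2=(.6053,-.0166,.17)).items(): print(k,delta(X),wproj(o,(*X[:2],.022)))
print(Ro.from_rotvec(o["tool_rot"]).as_matrix().round(3))
E
```

```text
t: 4.42
tool_pos: [0.5127, 0.1518, 0.0857]
tool_rot: [1.981, 2.438, 0.0]
contact_force: [1.8, 1.2, -0.7]
opening: 0.0301
grip_force: 39.6
t: 5.25
tool_pos: [0.5924, 0.0402, 0.0851]
tool_rot: [-1.979, -2.438, 0.0]
contact_force: [-0.4, 0.1, -0.4]
opening: 0.0299
grip_force: 39.6
s1 [-2.6  1.3 41.8] (np.float64(256.8967795618111), np.float64(208.04006212152544))
s2 [-58.2   0.9 -84.9] (np.float64(256.3642212674625), np.float64(267.6806900378913))
[[-0.206  0.979 -0.001]
 [ 0.979  0.206  0.   ]
 [ 0.    -0.001 -1.   ]]
```

View pics/w3.png

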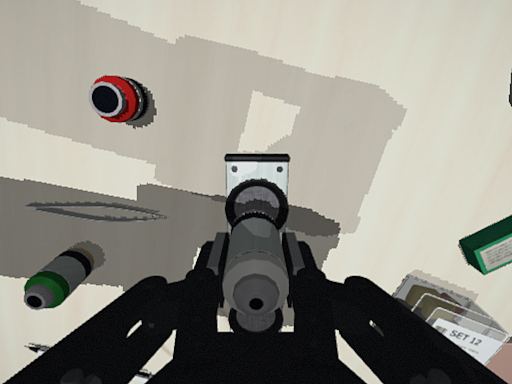

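The left-end cup shows centred at about (256,208), exactly as predicted, with white held upright above it. Next I lower it, release, and back off.

```bash
python3 -m crank '[[-1.5,0.7,3,0,0,0,-1],[-1,0.5,7,0,0,0,-1],[0,0,9,0,0,0,-1],[0,0,9,0,0,0,-1],[0,0,7,0,0,0,-1],[0,0,4,0,0,0,-1],[0,0,2,0,0,0,-1],[0,0,0,0,0,0,-1],[0,0,0,0,0,0,-1],[0,0,0,0,0,0,-1]]'
python3 -m crank '[[0,0,0,0,0,0,0.2],[0,0,0,0,0,0,0.2],[0,0,0,0,0,0,0.2],[0,0,0,0,0,0,0.2],[0,0,0,0,0,0,1],[0,0,0,0,0,0,1],[0,0,0,0,0,0,1],[0,0,-5,0,0,0,1],[0,0,-12,0,0,0,1],[0,0,-15,0,0,0,1]]'
python3 - <<'E'
from h import *
o=ctrl.get_obs();im=get_image("wrist")
cv2.imwrite("pics/w4.png",im[...,::-1])
print(wproj(o,(.5942,.038,.091)))
print('red from here',delta((.4818,.1001,.17)),'blue',delta((.4327,-.2256,.17)),'green',delta((.4434,-.0545,.17)))
E
```

```text
t: 6.13
tool_pos: [0.5951, 0.0371, 0.0445]
tool_rot: [1.981, 2.437, 0.001]
contact_force: [0.5, 0.6, -1.1]
opening: 0.0301
grip_force: 39.7
t: 6.97
tool_pos: [0.5939, 0.0372, 0.0762]
tool_rot: [-1.98, -2.437, 0.002]
contact_force: [-0.2, -0.6, 0.2]
opening: 0.0858
grip_force: 0.0
(np.float64(256.02546708711924), np.float64(256.7452991574783))
red from here [ 85.2 -99.3 -89.7] blue [-223.6 -214.   -89.9] green [ -58.3 -168.5  -89.9]
```

View pics/w4.png

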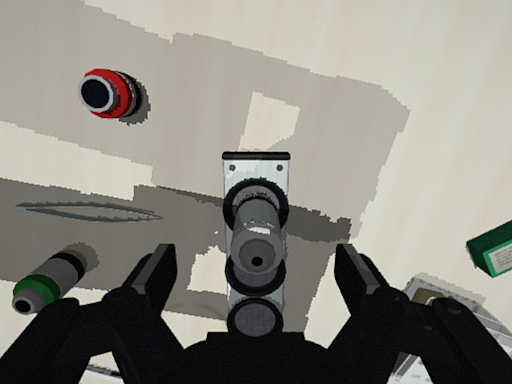

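White stands in s1 with its lens at (257,260), where predicted. Blue is next, for s2.

```bash
python3 -m crank '[[0,0,-15,0,0,0,1],[0,0,-20,0,0,0,1],[0,0,-20,0,0,0,1],[0,0,-20,0,0,0,1],[-5,-5,-10,0,0,0,1],[-14,-14,0,0,0,0,1],[-20,-20,0,0,0,0,1],[-20,-20,0,0,0,0,1],[-20,-20,0,0,0,0,1],[-20,-20,0,0,0,0,1]]'
python3 -m crank '[[-20,-20,0,0,0,0,1],[-20,-20,0,0,0,0,1],[-20,-20,0,0,0,0,1],[-20,-20,0,0,0,0,1],[-20,-20,0,0,0,0,1],[-15,-10,0,0,0,0,1],[-8,-5,0,0,0,0,1],[-2,0,0,0,0,0,1],[0,0,0,0,0,0,1],[0,0,0,0,0,0,1]]'
python3 - <<'E'
from h import *
o=ctrl.get_obs();im=get_image("wrist")
cv2.imwrite("pics/w5.png",im[...,::-1])
u,v=wproj(o,(.4327,-.2256,.066));print(u,v,delta((.4327,-.2256,.018)))
h=cv2.cvtColor(im,cv2.COLOR_RGB2HSV);m=cv2.inRange(h,(95,130,50),(125,255,255));
n,l,s,c=cv2.connectedComponentsWithStats(m);i=1+s[1:,4].argmax();print(s[i],c[i],o["tool_pos"],o["q"].round(2))
E
```

```text
t: 7.85
tool_pos: [0.517, -0.0812, 0.1613]
tool_rot: [1.981, 2.438, -0.0]
contact_force: [0.2, -0.7, 0.5]
opening: 0.0851
grip_force: 0.0
t: 8.68
tool_pos: [0.4314, -0.2253, 0.1612]
tool_rot: [-1.98, -2.438, -0.001]
contact_force: [-0.0, -0.1, -0.6]
opening: 0.0853
grip_force: 0.0
256.4214135426004 192.85428328777263 [ -0.8   1.1 143.2]
[240 173  31  32 402] [254.94776119 186.85323383] [ 0.4314408  -0.22534384  0.16124343] [-0.63 -0.23  2.    0.    1.38 -0.84]
```

Blue's ring is where predicted, so I descend, grip, and lift.

```bash
python3 -m crank '[[-0.5,0.8,12,0,0,0,1],[0,0,18,0,0,0,1],[0,0,18,0,0,0,1],[0,0,18,0,0,0,1],[0,0,18,0,0,0,1],[0,0,18,0,0,0,1],[0,0,17,0,0,0,1],[0,0,15,0,0,0,1],[0,0,9,0,0,0,1],[0,0,0,0,0,0,1]]'
python3 -m crank '[[0,0,0,0,0,0,-1],[0,0,0,0,0,0,-1],[0,0,0,0,0,0,-1],[0,0,0,0,0,0,-1],[0,0,0,0,0,0,-1],[0,0,0,0,0,0,-1],[0,0,0,0,0,0,-1],[0,0,0,0,0,0,-1],[0,0,0,0,0,0,-1],[0,0,0,0,0,0,-1]]'
python3 -c "
from h import *
o=ctrl.get_obs();print(o['tool_pos'],delta((.6053,-.0166,.1)))"
```

```text
t: 9.57
tool_pos: [0.4303, -0.2243, 0.0152]
tool_rot: [-1.976, -2.435, 0.0]
contact_force: [0.0, 0.2, -0.6]
opening: 0.0854
grip_force: 0.0
t: 10.4
tool_pos: [0.4327, -0.2268, 0.0195]
tool_rot: [1.98, 2.437, 0.0]
contact_force: [-1.1, 1.1, 6.5]
opening: 0.0302
grip_force: 39.9
[ 0.43273442 -0.22682345  0.01945404] [170.4 212.  -80.5]
```

```bash
python3 -m crank '[[0,0,-4,0,0,0,-1],[0,0,-12,0,0,0,-1],[0,0,-18,0,0,0,-1],[0,0,-18,0,0,0,-1],[4,5,-16,0,0,0,-1],[11,14,-12,0,0,0,-1],[17,21,0,0,0,0,-1],[18,22,0,0,0,0,-1],[18,22,0,0,0,0,-1],[18,22,0,0,0,0,-1]]'
python3 -m crank '[[18,22,0,0,0,0,-1],[18,22,0,0,0,0,-1],[17,22,0,0,0,0,-1],[14,18,0,0,0,0,-1],[10,13,0,0,0,0,-1],[5,7,0,0,0,0,-1],[2.4,2,0,0,0,0,-1],[0,0,0,0,0,0,-1],[0,0,0,0,0,0,-1],[0,0,0,0,0,0,-1]]'
python3 - <<'E'
from h import *
o=ctrl.get_obs();im=get_image("wrist")
cv2.imwrite("pics/w6.png",im[...,::-1])
print(o["tool_pos"],delta((.6053,-.0166,.0375)))
for X in [(.5942,.038,.022),(.5942,.038,.091),(.6053,-.0166,.022)]: print(wproj(o,X))
E
```

```text
t: 11.23
tool_pos: [0.5186, -0.1193, 0.0988]
tool_rot: [1.982, 2.438, 0.0]
contact_force: [0.2, -0.4, -1.1]
opening: 0.0303
grip_force: 39.8
t: 12.07
tool_pos: [0.604, -0.017, 0.0982]
tool_rot: [-1.982, -2.437, 0.001]
contact_force: [0.7, 0.2, -1.0]
opening: 0.0303
grip_force: 39.9
[ 0.60400833 -0.01696878  0.09816868] [ 0.1  1.3 60.7]
(np.float64(257.2341270551969), np.float64(132.5320447792341))
(np.float64(258.13036673895306), np.float64(146.80714656561202))
(np.float64(256.80547473641155), np.float64(199.34041685863636))
```

View pics/w6.png

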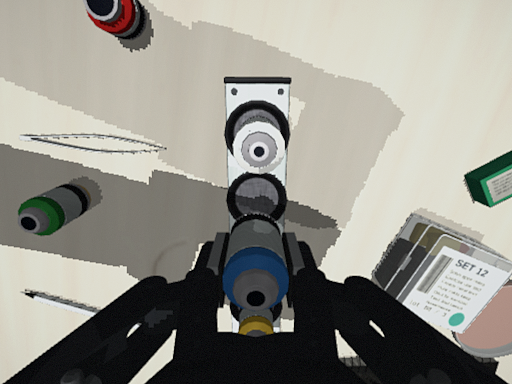

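White is centred in s1, and the s2 cup is at about (256,199) as predicted. I lower blue and release.

```bash
python3 -m crank '[[0,0.6,4,0,0,0,-1],[0,0.6,9,0,0,0,-1],[0,0,12,0,0,0,-1],[0,0,12,0,0,0,-1],[0,0,11,0,0,0,-1],[0,0,7,0,0,0,-1],[0,0,3.5,0,0,0,-1],[0,0,1.5,0,0,0,-1],[0,0,0,0,0,0,-1],[0,0,0,0,0,0,-1]]'
python3 -m crank '[[0,0,0,0,0,0,0.2],[0,0,0,0,0,0,0.2],[0,0,0,0,0,0,0.2],[0,0,0,0,0,0,0.2],[0,0,0,0,0,0,1],[0,0,0,0,0,0,1],[0,0,0,0,0,0,1],[0,0,-5,0,0,0,1],[0,0,-12,0,0,0,1],[0,0,-18,0,0,0,1]]'
python3 -m crank '[[0,0,-20,0,0,0,1],[0,0,-20,0,0,0,1],[0,0,-20,0,0,0,1],[0,0,-15,0,0,0,1],[0,0,-10,0,0,0,1],[0,0,0,0,0,0,1],[0,0,0,0,0,0,1],[0,0,0,0,0,0,1],[0,0,0,0,0,0,1],[0,0,0,0,0,0,1]]'
python3 - <<'E'
from h import *
o=ctrl.get_obs();im=get_image("wrist")
cv2.imwrite("pics/w7.png",im[...,::-1])
print(o["tool_pos"],delta((.4434,-.0545,.15)))
for X in [(.5942,.038,.091),(.6053,-.0166,.083)]: print(wproj(o,X))
E
```

```text
t: 12.95
tool_pos: [0.6063, -0.0159, 0.0388]
tool_rot: [1.981, 2.437, 0.001]
contact_force: [-0.3, 0.6, -1.0]
opening: 0.03
grip_force: 39.9
t: 13.78
tool_pos: [0.6045, -0.0157, 0.0725]
tool_rot: [-1.979, -2.436, 0.003]
contact_force: [-0.1, 0.1, -0.9]
opening: 0.0854
grip_force: 0.0
t: 14.62
tool_pos: [0.605, -0.0157, 0.1567]
tool_rot: [-1.98, -2.436, 0.002]
contact_force: [-0.2, -0.3, -0.5]
opening: 0.0854
grip_force: 0.0
[ 0.60501477 -0.01571117  0.15672252] [  -4.9 -166.2    7.3]
(np.float64(255.91194975769272), np.float64(135.58125853745548))
(np.float64(255.49511355506021), np.float64(201.57153450705218))
```

View pics/w7.png

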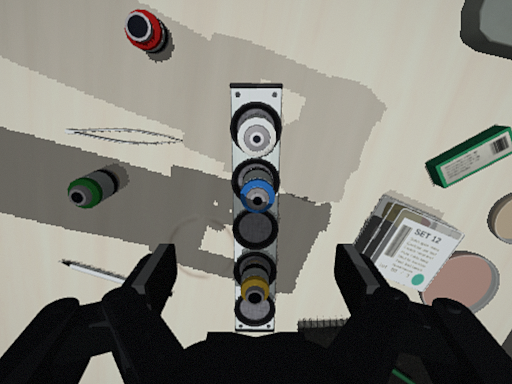

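White (257,139) and blue (257,200) both stand in their cups. Green is next, for s3 between blue and yellow.

```bash
python3 -m crank '[[0,-8,0,0,0,0,1],[-1,-20,0,0,0,0,1],[-1,-26,0,0,0,0,1],[-1,-28,0,0,0,0,1],[-1,-28,0,0,0,0,1],[-1,-25,0,0,0,0,1],[0,-18,0,0,0,0,1],[0,-10,0,0,0,0,1],[0,-3,0,0,0,0,1],[0,0,0,0,0,0,1]]'
python3 -m crank '[[0,0,12,0,0,0,1],[0,0,18,0,0,0,1],[0,0,18,0,0,0,1],[0,0,18,0,0,0,1],[0,0,18,0,0,0,1],[0,0,18,0,0,0,1],[0,0,17,0,0,0,1],[0,0,14,0,0,0,1],[0,0,8,0,0,0,1],[0,0,0,0,0,0,1]]'
python3 -c "
from h import *
o=ctrl.get_obs();print(o['tool_pos'],delta((.4434,-.0545,.014)))"
```

```text
t: 15.5
tool_pos: [0.4437, -0.0548, 0.1582]
tool_rot: [1.982, 2.437, 0.0]
contact_force: [-0.3, -0.4, -0.8]
opening: 0.0855
grip_force: 0.0
t: 16.33
tool_pos: [0.4427, -0.054, 0.0145]
tool_rot: [-1.978, -2.435, 0.003]
contact_force: [0.1, 1.0, -0.1]
opening: 0.0852
grip_force: 0.0
[ 0.44267628 -0.05395342  0.01450632] [-0.7  0.6  0.5]
```

```bash
python3 -m crank '[[0,0,0,0,0,0,-1],[0,0,0,0,0,0,-1],[0,0,0,0,0,0,-1],[0,0,0,0,0,0,-1],[0,0,0,0,0,0,-1],[0,0,0,0,0,0,-1],[0,0,0,0,0,0,-1],[0,0,0,0,0,0,-1],[0,0,0,0,0,0,-1],[0,0,0,0,0,0,-1]]'
python3 -m crank '[[0,0,-4,0,0,0,-1],[0,0,-12,0,0,0,-1],[0,0,-18,0,0,0,-1],[0,0,-20,0,0,0,-1],[0,0,-16,0,0,0,-1],[0,0,-10,0,0,0,-1],[0,0,-4,0,0,0,-1],[0,0,0,0,0,0,-1],[0,0,0,0,0,0,-1],[0,0,0,0,0,0,-1]]'
python3 -c "
from h import *
o=ctrl.get_obs();print(o['tool_pos'],delta((.6164,-.0706,.1)))"
```

```text
t: 17.17
tool_pos: [0.445, -0.055, 0.0184]
tool_rot: [1.98, 2.437, 0.0]
contact_force: [-2.3, 0.1, 5.4]
opening: 0.0298
grip_force: 39.8
t: 18.0
tool_pos: [0.4434, -0.0544, 0.0998]
tool_rot: [-1.98, -2.436, 0.001]
contact_force: [-0.3, -1.2, -1.7]
opening: 0.0297
grip_force: 39.8
[ 0.44339765 -0.05440289  0.09984243] [-51.2 166.   -0.6]
```

```bash
python3 -m crank '[[-2,8,0,0,0,0,-1],[-6,18,0,0,0,0,-1],[-8,25,0,0,0,0,-1],[-9,28,0,0,0,0,-1],[-9,28,0,0,0,0,-1],[-8,26,0,0,0,0,-1],[-6,19,0,0,0,0,-1],[-2,10,0,0,0,0,-1],[-1,4,0,0,0,0,-1],[0,0,0,0,0,0,-1]]'
python3 -m crank '[[0,0,0,0,0,0,-1],[0,0,0,0,0,0,-1],[0,0,0,0,0,0,-1],[0,0,0,0,0,0,-1],[0,0,0,0,0,0,-1],[0,0,0,0,0,0,-1],[0,0,0,0,0,0,-1],[0,0,0,0,0,0,-1],[0,0,0,0,0,0,-1],[0,0,0,0,0,0,-1]]'
python3 - <<'E'
from h import *
o=ctrl.get_obs();im=get_image("wrist")
cv2.imwrite("pics/w8.png",im[...,::-1])
print(o["tool_pos"],delta((.6164,-.0706,.035)))
for X in [(.6053,-.0166,.083),(.6164,-.0706,.022)]: print(wproj(o,X))
E
```

```text
t: 18.83
tool_pos: [0.6173, -0.0705, 0.1004]
tool_rot: [-1.98, -2.437, 0.001]
contact_force: [-0.2, -1.0, -1.0]
opening: 0.03
grip_force: 40.0
t: 19.67
tool_pos: [0.6173, -0.0707, 0.1013]
tool_rot: [-1.981, -2.438, 0.0]
contact_force: [0.2, -0.3, -1.6]
opening: 0.0302
grip_force: 40.0
[ 0.61727047 -0.07065852  0.10127764] [ 0.2 -0.9 66.3]
(np.float64(254.08878611487097), np.float64(144.49927995931716))
(np.float64(254.1872258186511), np.float64(197.95628811511062))
```

View pics/w8.png

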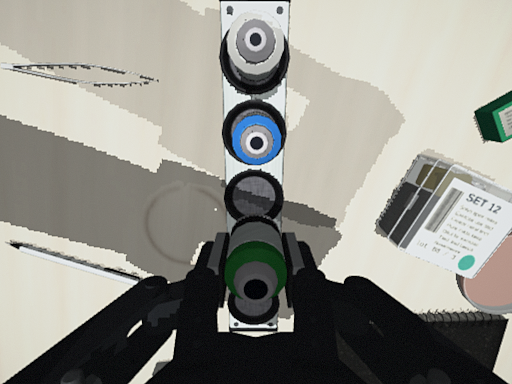

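The s3 cup is at about (254,197) as predicted, with green held upright. I lower it and release.

```bash
python3 -m crank '[[0,-0.7,5,0,0,0,-1],[0,0,10,0,0,0,-1],[0,0,13,0,0,0,-1],[0,0,13,0,0,0,-1],[0,0,11,0,0,0,-1],[0,0,7,0,0,0,-1],[0,0,4,0,0,0,-1],[0,0,2,0,0,0,-1],[0,0,0,0,0,0,-1],[0,0,0,0,0,0,-1]]'
python3 -m crank '[[0,0,0,0,0,0,0.2],[0,0,0,0,0,0,0.2],[0,0,0,0,0,0,0.2],[0,0,0,0,0,0,0.2],[0,0,0,0,0,0,1],[0,0,0,0,0,0,1],[0,0,0,0,0,0,1],[0,0,-5,0,0,0,1],[0,0,-12,0,0,0,1],[0,0,-18,0,0,0,1]]'
python3 -m crank '[[0,0,-20,0,0,0,1],[0,0,-20,0,0,0,1],[0,0,-20,0,0,0,1],[0,0,-15,0,0,0,1],[0,0,-10,0,0,0,1],[0,0,0,0,0,0,1],[0,0,0,0,0,0,1],[0,0,0,0,0,0,1],[0,0,0,0,0,0,1],[0,0,0,0,0,0,1]]'
python3 - <<'E'
from h import *
o=ctrl.get_obs();im=get_image("wrist")
cv2.imwrite("pics/w9.png",im[...,::-1])
print(o["tool_pos"],delta((.4818,.1001,.15)))
E
```

```text
t: 20.55
tool_pos: [0.6172, -0.0709, 0.0368]
tool_rot: [1.98, 2.437, 0.001]
contact_force: [0.5, 0.9, -1.1]
opening: 0.0296
grip_force: 40.1
t: 21.38
tool_pos: [0.6153, -0.0705, 0.0705]
tool_rot: [-1.979, -2.436, 0.002]
contact_force: [-0.8, -0.6, 0.3]
opening: 0.0853
grip_force: 0.0
t: 22.22
tool_pos: [0.6158, -0.0706, 0.1547]
tool_rot: [-1.98, -2.436, 0.002]
contact_force: [0.5, -0.0, -0.5]
opening: 0.0855
grip_force: 0.0
[ 0.61577793 -0.07058402  0.15468554] [194.5 -96.4   5.3]
```

View pics/w9.png

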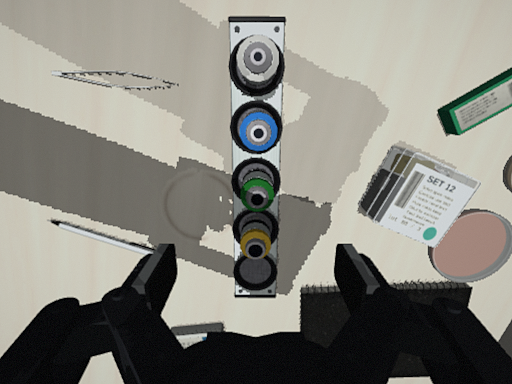

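White, blue, green and yellow are in order in the rack, and the empty seat is at (255,272). Now red.

```bash
python3 -m crank '[[8,-4,0,0,0,0,1],[20,-10,0,0,0,0,1],[29,-14.5,0,0,0,0,1],[30,-15,0,0,0,0,1],[30,-15,0,0,0,0,1],[30,-15,0,0,0,0,1],[25,-12,0,0,0,0,1],[15,-7,0,0,0,0,1],[6,-3,0,0,0,0,1],[1.5,-1,0,0,0,0,1]]'
python3 -m crank '[[0,0,12,0,0,0,1],[0,0,18,0,0,0,1],[0,0,18,0,0,0,1],[0,0,18,0,0,0,1],[0,0,14,0,0,0,1],[0,0,8,0,0,0,1],[0,0,2,0,0,0,1],[0,0,0,0,0,0,1],[0,0,0,0,0,0,1],[0,0,0,0,0,0,1]]'
python3 - <<'E'
from h import *
o=ctrl.get_obs();im=get_image("wrist")
u,v=wproj(o,(.4818,.1001,.037));print(u,v,o["tool_pos"],delta((.4818,.1001,.007)))
h=cv2.cvtColor(im,cv2.COLOR_RGB2HSV);m=cv2.inRange(h,(0,150,60),(8,255,255))|cv2.inRange(h,(172,150,60),(180,255,255))
n,l,s,c=cv2.connectedComponentsWithStats(m);i=1+s[1:,4].argmax();print(s[i],c[i])
E
```

```text
t: 23.1
tool_pos: [0.4815, 0.1008, 0.1561]
tool_rot: [-1.979, -2.44, 0.0]
contact_force: [-0.1, -0.6, 0.0]
opening: 0.0855
grip_force: 0.0
t: 23.93
tool_pos: [0.4834, 0.0997, 0.0674]
tool_rot: [1.981, 2.437, 0.002]
contact_force: [0.5, 0.5, -0.1]
opening: 0.0855
grip_force: 0.0
252.9027543953683 221.28420763701808 [0.48343167 0.09971868 0.06743935] [ 0.6 -1.6 60.5]
[231 197  43  36 561] [252.55793226 209.6969697 ]
```

```bash
python3 -m crank '[[0.5,-1,6,0,0,0,1],[0,0,10,0,0,0,1],[0,0,13,0,0,0,1],[0,0,13,0,0,0,1],[0,0,10,0,0,0,1],[0,0,6,0,0,0,1],[0,0,2,0,0,0,1],[0,0,0,0,0,0,1],[0,0,0,0,0,0,1],[0,0,0,0,0,0,1]]'
python3 -m crank '[[0,0,0,0,0,0,-1],[0,0,0,0,0,0,-1],[0,0,0,0,0,0,-1],[0,0,0,0,0,0,-1],[0,0,0,0,0,0,-1],[0,0,0,0,0,0,-1],[0,0,0,0,0,0,-1],[0,0,0,0,0,0,-1],[0,0,0,0,0,0,-1],[0,0,0,0,0,0,-1]]'
python3 -m crank '[[0,0,-4,0,0,0,-1],[0,0,-12,0,0,0,-1],[0,0,-18,0,0,0,-1],[0,0,-22,0,0,0,-1],[0,0,-22,0,0,0,-1],[0,0,-18,0,0,0,-1],[0,0,-10,0,0,0,-1],[0,0,-4,0,0,0,-1],[0,0,0,0,0,0,-1],[0,0,0,0,0,0,-1]]'
python3 -c "
from h import *
o=ctrl.get_obs();print(o['tool_pos'],delta((.6386,-.1776,.12)))"
```

```text
t: 24.82
tool_pos: [0.482, 0.1002, 0.007]
tool_rot: [1.981, 2.437, 0.002]
contact_force: [1.2, 1.2, 0.2]
opening: 0.0851
grip_force: 0.0
t: 25.65
tool_pos: [0.4815, 0.1001, 0.0067]
tool_rot: [1.981, 2.438, 0.0]
contact_force: [-1.2, 0.3, 5.1]
opening: 0.0295
grip_force: 39.8
t: 26.48
tool_pos: [0.4806, 0.1001, 0.1154]
tool_rot: [-1.981, -2.437, 0.002]
contact_force: [-0.2, 0.2, -1.5]
opening: 0.03
grip_force: 39.7
[0.48058878 0.10009119 0.11535154] [-304.1   97.9   -4.9]
```

```bash
python3 -m crank '[[-8,2.5,0,0,0,0,-1],[-17,5.5,0,0,0,0,-1],[-24,8,0,0,0,0,-1],[-26,8,0,0,0,0,-1],[-26,8,0,0,0,0,-1],[-26,9,0,0,0,0,-1],[-26,9,0,0,0,0,-1],[-26,9,0,0,0,0,-1],[-26,8,0,0,0,0,-1],[-26,8,0,0,0,0,-1]]'
python3 -m crank '[[-26,8,0,0,0,0,-1],[-22,7,0,0,0,0,-1],[-15,5,0,0,0,0,-1],[-8,2,0,0,0,0,-1],[-2,1,0,0,0,0,-1],[0,0,0,0,0,0,-1],[0,0,0,0,0,0,-1],[0,0,0,0,0,0,-1],[0,0,0,0,0,0,-1],[0,0,0,0,0,0,-1]]'
python3 - <<'E'
from h import *
o=ctrl.get_obs();im=get_image("wrist")
cv2.imwrite("pics/w10.png",im[...,::-1])
print(o["tool_pos"],delta((.6386,-.1776,.0255)))
for X in [(.6271,-.1236,.067),(.6386,-.1776,.022),(*o["tool_pos"][:2],o["tool_pos"][2]+.035)]: print(wproj(o,X))
E
```

```text
t: 27.32
tool_pos: [0.6017, -0.1124, 0.1143]
tool_rot: [-1.98, -2.436, 0.002]
contact_force: [-0.0, 0.3, -1.6]
opening: 0.0295
grip_force: 39.7
t: 28.15
tool_pos: [0.6392, -0.1766, 0.1164]
tool_rot: [1.98, 2.439, 0.0]
contact_force: [0.2, -0.5, -0.8]
opening: 0.0301
grip_force: 39.7
[ 0.63923022 -0.17664147  0.11644226] [-0.6 -0.9 91. ]
(np.float64(253.76396429025388), np.float64(138.96522188370915))
(np.float64(254.24826436571928), np.float64(193.40667917335486))
(np.float64(255.32367144857852), np.float64(281.7383169382922))
```

View pics/w10.png

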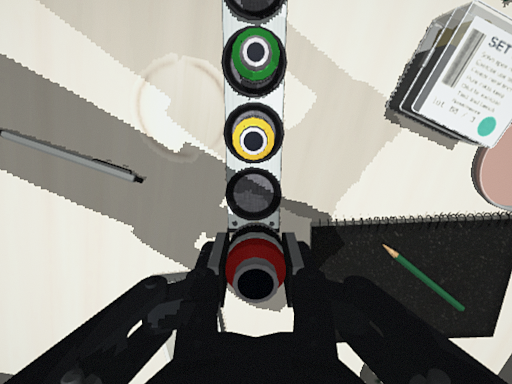

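The s5 cup is at (253,193) as predicted, with red upright above it. I lower it and release.

```bash
python3 -m crank '[[-0.5,-0.7,6,0,0,0,-1],[0,0,13,0,0,0,-1],[0,0,17,0,0,0,-1],[0,0,18,0,0,0,-1],[0,0,16,0,0,0,-1],[0,0,11,0,0,0,-1],[0,0,6,0,0,0,-1],[0,0,2.5,0,0,0,-1],[0,0,1,0,0,0,-1],[0,0,0,0,0,0,-1]]'
python3 -m crank '[[0,0,0,0,0,0,0.2],[0,0,0,0,0,0,0.2],[0,0,0,0,0,0,0.2],[0,0,0,0,0,0,0.2],[0,0,0,0,0,0,1],[0,0,0,0,0,0,1],[0,0,0,0,0,0,1],[0,0,-5,0,0,0,1],[0,0,-12,0,0,0,1],[0,0,-18,0,0,0,1]]'
python3 -m crank '[[0,0,-20,0,0,0,1],[0,0,-25,0,0,0,1],[0,0,-25,0,0,0,1],[0,0,-20,0,0,0,1],[0,0,-10,0,0,0,1],[0,0,0,0,0,0,1],[0,0,0,0,0,0,1],[0,0,0,0,0,0,1],[0,0,0,0,0,0,1],[0,0,0,0,0,0,1]]'
python3 -m crank '[[5,-5,0,0,0,0,1],[15,-15,0,0,0,0,1],[20,-20,0,0,0,0,1],[20,-20,0,0,0,0,1],[20,-20,0,0,0,0,1],[10,-10,0,0,0,0,1],[5,-5,0,0,0,0,1],[0,0,0,0,0,0,1],[0,0,0,0,0,0,1],[0,0,0,0,0,0,1]]'
python3 - <<'E'
from h import *
a=get_image("wrist")[...,::-1];s=get_image("side")[...,::-1][160:260,200:330]
s=cv2.resize(s,(499,384),interpolation=cv2.INTER_CUBIC)
cv2.imwrite("pics/w11.png",cv2.resize(np.hstack([a,s]),(800,304),interpolation=cv2.INTER_AREA))
E
```

```text
t: 29.03
tool_pos: [0.6393, -0.1782, 0.0264]
tool_rot: [1.981, 2.437, 0.001]
contact_force: [-0.4, -1.5, -1.9]
opening: 0.0296
grip_force: 39.7
t: 29.87
tool_pos: [0.6375, -0.1775, 0.0599]
tool_rot: [-1.979, -2.435, 0.002]
contact_force: [0.5, 0.5, 0.1]
opening: 0.0852
grip_force: 0.0
t: 30.7
tool_pos: [0.6379, -0.1777, 0.1587]
tool_rot: [-1.979, -2.436, 0.002]
contact_force: [-0.1, 0.4, -0.9]
opening: 0.0855
grip_force: 0.0
t: 31.53
tool_pos: [0.5271, -0.1049, 0.161]
tool_rot: [1.981, 2.437, 0.0]
contact_force: [0.3, 0.2, -0.5]
opening: 0.0852
grip_force: 0.0
```

View pics/w11.png

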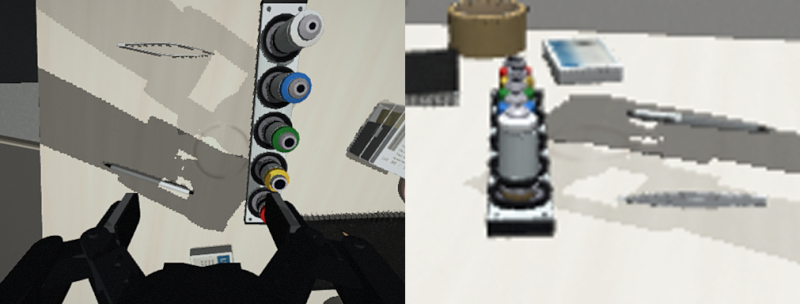

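All five stand upright in the cups, in the order white, blue, green, yellow, red. The gripper is clear, so I'm handing in.

```bash
python3 -c "
from station import ctrl
print(ctrl.finish_job())"
```

```text
the job is handed in; nothing more can be done
None
```

The job is handed in: all five objectives stand upright in the rack in order of length (red, yellow, green, blue, white), yellow left in its seat, nothing tipped, after about 32 s of robot time; the hand-in returned no verdict.

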